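Brake lever check on two trolley handles

ROBOT

A 7-joint arm with a two-finger parallel gripper is mounted at the origin on the work surface. World frame = base frame: x ahead of the robot, y to its left, z up, the work surface at z = 0. Lengths are in m, angles in rad, forces in N, time in s.
With the tool pointing down it reaches from about 0.425 to 0.875 m from the base axis. Payload 4.7 kg.
Tool frame: the origin (TCP) lies at the very end of the fingers, on their centre line; the grasp point (between the pads) lies 19 mm behind it (manip.grip_point_offset is the distance from the TCP to the grasp point, in m); z points along the fingers, y is the line along which they close (so a half turn about z gives the same grasp; the last joint's range is limited). The gripper opens to 87 mm and grips with 3 to 60 N. Pads are 19 mm wide; open, the fingers measure 117 mm over their backs; the gripper's body (75 mm by 190 mm) begins 51 mm behind the grasp point.
Start: joints at [-1.183, 0.321, -0.07, 1.45, 0.023, 1.371, -0.057], TCP at [0.237, 0.605, 0.223] pointing down, gripper open.
Joint ranges: [-2.86, 2.86], [-0.3, 2.09], [-1.38, 1.24], [0.06, 2.45], [-1.56, 4.7], [0.09, 2.05], [-2.69, 2.69]. Speed limits (rad/s): [2.57, 2.57, 3.14, 3.14, 3.14, 3.14, 3.14].

INTERFACE

Orientations are given as a rotation vector (axis times angle).
In Python, from plant import telemetry, read_camera, manip gives the robot as it stands. The module is installed in compiled form; this text tells all that it offers.
- The arm moves only by the tool apply_moves, never from a script. Its argument "plan" is a list of rows, each an object of numbers: "x", "y", "z": the shift along the tool's x, y, z in m; "yaw": the turn about the tool's z in rad. In form: [{"x": .., "y": .., "z": .., "yaw": ..}, ...]. A call has 1 to 12 rows; each row is the pose to reach, as a shift and turn from the pose commanded when the call began, along the tool's axes at that moment; what a row does not reach only later rows make up. A row lasts 1/8 s, in which the tool goes at most 62.5 mm and 10.7 degrees, less where a joint would pass 70% of its speed; a pose out of reach is approached as far as the arm can. A call with a gripper value outside its range is refused whole. "fingers" is the finger opening in m, from 0 to 0.087, set as the call begins (left out, the last holds). The fingers move at their own pace and stop on an object; the grip force is fixed at half the most. Time passes only in rows, so rows that repeat a pose let the fingers close. It gives the time, the measured TCP pose, the force, the opening and the grip force at its end, in the units of the state.
- telemetry.state(): the state, without advancing time (a new reading comes with each control period).
- read_camera(name): name is "scene" or "top" or "wrist"; returns a dict with "pixels" (420x560x3 uint8, blue, green, red), "range_z" (420x560 float32, m along the optical axis (not along the pixel's ray), 0 where there is no reading), "mtx" (3x3 intrinsics, pixels), "extrinsics" (4x4, takes a point from world to camera coordinates); the wrist camera has in their place "T_tool_cam" (4x4, takes a point from camera to tool coordinates, whose origin is the TCP and whose axes are the flange's). Camera axes: x right, y up, looking along -z (the intrinsics and any distortion apply to the point x, -y, -z); pixel columns grow to the right and rows downward; lengths in m; the calibration is good to about 2 mm. A picture is of the moment at which its call begins: read the wrist's pose just before it.
- manip.job_done(): hands the job in; it is judged then, once.
The state is a dict: "time": time; "q": joint angles; "qvel": joint speeds; "joint_torque": joint torques, N m; "tcp_pos": TCP position; "orientation": TCP orientation; "ft_force": force on the tool from outside, world axes, zero at the start; "torque": the same for the moment, N m; "grip_width": finger opening in m; "grasp_force": force on a finger pad.
Only numpy, scipy, OpenCV 4.12 (cv2) and the standard library are available. Lean on these libraries where they do the work, as an engineer would, in place of code of your own. Each camera call takes 0.05 s, during which the arm holds its last target. There are 200 camera calls.

TASK

Check the two trolley brake levers, first the one on the robot's left and then the one on its right: with the outside of your fingers press each lever in towards its bar until it will go no further, without forcing it, hold it there for a second and let it spring back out. One of them stops well short of the bar and is sound, the other goes all the way to the bar and is worn; then push the marker puck with a fingertip along its trough, right to the end on the worn handle's side. Do not pick anything up, and leave everything else where it stands.

Things in the scene. Friction and masses are not known exactly. Their poses are not given: they have to be found in the camera images.
- handle_one: handle one: trolley push handle on a stand bolted to the bench. Origin: underside centre of its 90 x 200 x 10 mm base plate; +z up, +y (robot's left) along the bar, +x away from the robot. Bar: 28 mm thick, axis 100 mm above the origin, posts at y = +-85 mm. The lever stands on its -x side, level with the bar, free room beneath. One handle is sound, one worn: only pressing tells
- lever_one (a joint): handle one's lever: blade 10 mm thick, 90 to 110 mm above the bench, on an upright pivot at x -35, y +75 mm of the handle; 22 mm ball 130 mm from the pivot. rad: 0 = sprung out (ball centre 88 mm from bar axis), grows as pressed in. Sound: hard stop at 0.28, ball 28 mm short of the grip; worn: goes on to 0.50, ball at the grip. Spring back: about 2 N at the face point at 0, 4 N at 0.28, 5.5 N at 0.50
- lever_one_face (a point): where to press lever one: point on the outer (robot-side) face of the blade, at mid-height, 105 mm from the pivot, 25 mm short of the ball's centre. It moves with the lever, so it goes about 28 mm on a sound and 51 mm on a worn lever
- lever_one_ball (a point): centre of the ball at the end of lever one; moves with the lever
- handle_two: handle two: trolley push handle on a stand bolted to the bench. Origin: underside centre of its 90 x 200 x 10 mm base plate; +z up, +y (robot's left) along the bar, +x away from the robot. Bar: 28 mm thick, axis 100 mm above the origin, posts at y = +-85 mm. The lever stands on its -x side, level with the bar, free room beneath. One handle is sound, one worn: only pressing tells
- lever_two (a joint): handle two's lever: blade 10 mm thick, 90 to 110 mm above the bench, on an upright pivot at x -35, y +75 mm of the handle; 22 mm ball 130 mm from the pivot. rad: 0 = sprung out (ball centre 88 mm from bar axis), grows as pressed in. Sound: hard stop at 0.28, ball 28 mm short of the grip; worn: goes on to 0.50, ball at the grip. Spring back: about 2 N at the face point at 0, 4 N at 0.28, 5.5 N at 0.50
- lever_two_face (a point): where to press lever two: point on the outer (robot-side) face of the blade, at mid-height, 105 mm from the pivot, 25 mm short of the ball's centre. It moves with the lever, so it goes about 28 mm on a sound and 51 mm on a worn lever
- lever_two_ball (a point): centre of the ball at the end of lever two; moves with the lever
- trough: aluminium marker trough fixed on the bench on the robot's side of the handles, 62 x 250 mm, own y along its length (+y to the robot's left), z up; origin at the underside centre. Floor 5 mm thick, rim 16 mm above the bench, walls 5 mm; inside 52 x 240 mm
- puck: loose grey plastic marker puck lying in the trough near its middle, 44 mm across, 34 mm tall (top 39 mm above the bench), about 150 g; origin at its underside centre. It slides along the trough up to 98 mm either way from the trough's middle, where it meets the end wall
- vial: small white plastic jar with screw cap, 28 mm across, 55 mm tall, standing between the two handles; to be left alone (origin: underside centre)
- reagent: brown glass bottle, 50 mm across, 100 mm tall, between the handles at their far end; to be left alone (origin: underside centre)
- tip_box: clear pipette-tip box with a band round it, 87 x 122 x 75 mm, outside the right handle; to be left alone (origin: underside centre)
- screwdriver: screwdriver 190 mm long, lying on the left; to be left alone (origin: about its middle)
- beaker: empty beaker, 72 mm across, 85 mm tall, outside the left handle; to be left alone (origin: underside centre)
- mouse: grey computer mouse 100 x 60 x 34 mm, on the right; to be left alone (origin: underside centre)
Not all that is in view belongs to the job. What is shaped like the handle_one but brown is not meant. What is shaped like the handle_two but red is not meant.

How it is judged:
On the way, in this order (a step that is already met when the one before it is completed fails the run):
1. the left lever is held in at its stop by the fingers, the right one out, the puck still near the middle (((world y of handle_one above 0 m and value of joint lever_one above 0.245 rad and contact force between the fingers and lever_one above 0.5 N and value of joint lever_two below 0.05 rad and y of puck in the frame of trough between -0.06 and 0.06 m) or (world y of handle_two above 0 m and value of joint lever_two above 0.46 rad and contact force between the fingers and lever_two above 0.5 N and value of joint lever_one below 0.05 rad and y of puck in the frame of trough between -0.06 and 0.06 m))), for 0.5 s.
2. the left lever is back out and the right one is held in at its stop by the fingers, the puck still near the middle (((world y of handle_one above 0 m and value of joint lever_two above 0.46 rad and contact force between the fingers and lever_two above 0.5 N and value of joint lever_one below 0.05 rad and y of puck in the frame of trough between -0.06 and 0.06 m) or (world y of handle_two above 0 m and value of joint lever_one above 0.245 rad and contact force between the fingers and lever_one above 0.5 N and value of joint lever_two below 0.05 rad and y of puck in the frame of trough between -0.06 and 0.06 m))), for 0.5 s.
At the end, for the whole second after the job is handed in: the puck lies flat and still in the trough within 13 mm of the end wall on the side of the worn handle (the one whose lever reaches its bar), and both levers are out again (under 0.05 rad) (value of joint each of lever_one, lever_two below 0.05 rad and ((world y of handle_two above 0 m and y of puck in the frame of trough above 0.085 m) or (world y of handle_one above 0 m and y of puck in the frame of trough below -0.085 m)) and linear speed of puck below 0.01 m/s and angle between puck's own z axis and vertical below 0.15 rad and height (world z) of puck below 0.01 m); the robot touches nothing.
It fails at once if the puck is lifted more than 10 mm or tipped over (height (world z) of puck above 0.015 m or angle between puck's own z axis and vertical above 0.6 rad).
It fails at once if a lever is forced with more than 45 N (contact force between any of the arm, the fingers and lever_one above 45 N or contact force between any of the arm, the fingers and lever_two above 45 N).
It fails at once if one of the other things is moved or lifted by more than 30 mm (distance of any of vial, reagent, tip_box, screwdriver, beaker, mouse from where it was at the start of the episode above 0.03 m).
It also fails if it takes over 67 s, if anything falls off the work surface, if the arm or the gripper's body presses on something with over 40 N, if the wrist force passes 120 N, or if a joint passes its speed limit or range.

## Working session

There is one attempt and no reset: what is moved stays moved. The work goes in short steps, Python scripts to look and compute and a tool call to move; the robot and the scene stay as the last step left them, time stands still between calls to the robot, and variables do not carry over. Pictures are saved under pics/ and viewed, at most 10 in all, crops included, and the job is handed in when it is done.

Besides the shell and the picture viewer there is one more tool, called after "Call:" as a command line: name --argument value ..., lists and objects as JSON in quotes. apply_moves: Moves the arm, as the interface text tells. Its arguments: {"type":"object","properties":{"plan":{"type":"array"},"fingers":{"type":"number"}},"required":["plan"]}

```bash
mkdir -p pics; cat > h.py <<'E'
import numpy as np, cv2
from plant import telemetry, read_camera, manip
def cloud(c):
    z=c["range_z"]; v,u=np.mgrid[0:z.shape[0],0:z.shape[1]]; K=c["mtx"]
    P=np.stack([(u-K[0,2])/K[0,0]*z,-(v-K[1,2])/K[1,1]*z,-z,np.ones_like(z)],-1)
    W=P@np.linalg.inv(c["extrinsics"]).T
    W[z<=0]=np.nan
    return W[...,:3]
E
python3 - <<'E'
from h import *
print(telemetry.state())
for n in ("scene","top"):
    c=read_camera(n); cv2.imwrite(f"pics/{n}0.png",c["pixels"]); np.savez(f"{n}0.npz",**c)
    print(n,c["mtx"],c["extrinsics"],c.keys())
E
```

```text
{'time': 0.0, 'q': array([-1.18289179,  0.32183515, -0.07008438,  1.4517084 ,  0.02262675,
        1.3707732 , -0.05689308]), 'qvel': array([-0.00056601, -0.00021942,  0.00138076,  0.0005242 ,  0.00144655,
       -0.00059317, -0.00016457]), 'joint_torque': array([-1.54850368e-04, -4.91295147e+01, -4.04037489e-01, -3.12519872e+01,
       -6.39300956e-02,  4.39324498e-02,  1.81159926e-04]), 'tcp_pos': array([0.23720466, 0.60456939, 0.22143685]), 'orientation': array([-5.83647280e-01, -3.08665940e+00,  3.01980596e-03]), 'ft_force': array([-0.24135817, -0.00738241,  0.07061978]), 'torque': array([-0.08094413,  0.06056554, -0.03298381]), 'grasp_force': 0.0, 'grip_width': 0.08712714752743365}
scene [[427.40374014   0.         282.93081223]
 [  0.         427.40374014 204.46396912]
 [  0.           0.           1.        ]] [[-0.82605857  0.56354936  0.00627348  0.4289774 ]
 [-0.33659449 -0.50225187  0.79652195  0.08008277]
 [ 0.4520303   0.65586216  0.60457707 -1.43268029]
 [ 0.          0.          0.          1.        ]] dict_keys(['pixels', 'range_z', 'mtx', 'extrinsics'])
top [[509.17961753   0.         286.28801505]
 [  0.         509.17961753 214.70906944]
 [  0.           0.           1.        ]] [[ 0.00288348 -0.9999876  -0.00405969 -0.03210202]
 [ 0.98072164  0.00203466  0.19539942 -0.52091424]
 [-0.19538874 -0.00454486  0.98071534 -1.30890278]
 [ 0.          0.          0.          1.        ]] dict_keys(['pixels', 'range_z', 'mtx', 'extrinsics'])
```

View pics/top0.png

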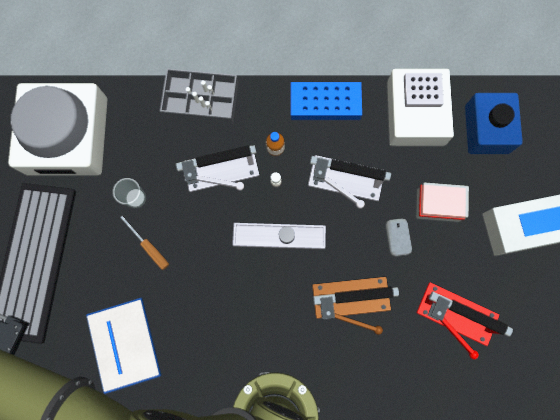

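View pics/scene0.png

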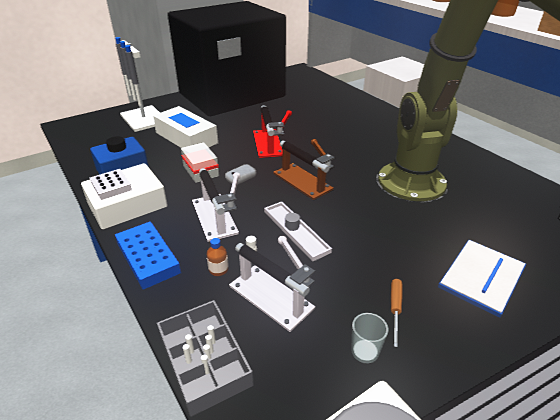

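The top view shows the left handle at about (218,170) with its ball at (240,186), and the right handle at (348,178) with its ball at (360,204). The trough is at (279,236) and the puck at (287,235). The brown and red handles are decoys. Next I'll measure with depth.

```bash
python3 - <<'E'
from h import *
c=dict(np.load("top0.npz")); W=cloud(c); hsv=cv2.cvtColor(c["pixels"],cv2.COLOR_BGR2HSV)
def reg(u0,u1,v0,v1,zlo,zhi,m=None):
    S=np.zeros(W.shape[:2],bool); S[v0:v1,u0:u1]=1
    S&=(W[...,2]>zlo)&(W[...,2]<zhi)
    if m is not None:S&=m
    return S
bright=hsv[...,2]>150
def rect(S,name):
    P=W[S][:,:2]; r=cv2.minAreaRect((P*1000).astype(np.float32)); print(name,S.sum(),r,"medz",np.median(W[S][:,2])); return P
for n,b in (("L",(172,264,140,198)),("R",(302,394,148,212))):
    rect(reg(*b,0.003,0.02),n+" base")
    S=reg(*b,0.085,0.125,~(hsv[...,2]>90)); P=rect(S,n+" bar")
    S=reg(*b,0.075,0.13,hsv[...,2]>90); rect(S,n+" light hi")
    print(" max z",np.nanmax(W[b[2]:b[3],b[0]:b[1],2]))
for n,uv in (("Lball",(240,186)),("Lpiv",(188,178)),("Rball",(360,204)),("Rpiv",(322,180)),("puck",(287,235)),("Lblade",(215,182)),("Rblade",(342,192))):
    u,v=uv; print(n,np.round(np.nanmedian(W[v-1:v+2,u-1:u+2].reshape(-1,3),0),4))
rect(reg(225,335,218,256,0.002,0.022),"trough"); S=reg(225,335,218,256,0.03,0.05); print("puck",rect(S,"puck").mean(0))
big=np.hstack([cv2.resize(c["pixels"][135:215,165:265],None,fx=4,fy=4,interpolation=cv2.INTER_CUBIC),cv2.resize(c["pixels"][135:215,300:400],None,fx=4,fy=4,interpolation=cv2.INTER_CUBIC)])
cv2.imwrite("pics/crop1.png",big)
E
```

```text
L base 1588 ((663.7288208007812, 164.85299682617188), (167.52383422851562, 259.8487854003906), 0.18296092748641968) medz 0.008580022033814916
L bar 587 ((633.2559204101562, 146.40399169921875), (89.55043029785156, 179.6147918701172), 13.491046905517578) medz 0.1111409597241757
L light hi 662 ((620.9299926757812, 143.95948791503906), (108.53643798828125, 209.80763244628906), 13.64385986328125) medz 0.11056812337542032
 max z 0.12606327856742938
R base 1733 ((632.3716430664062, -203.3000030517578), (258.259521484375, 183.99139404296875), 89.92284393310547) medz 0.008117760697305076
R bar 596 ((631.4668579101562, -194.49154663085938), (184.2636260986328, 55.977195739746094), 89.71528625488281) medz 0.11115936674808058
R light hi 646 ((593.9794921875, -187.7598419189453), (209.20559692382812, 108.52132415771484), 76.8886947631836) medz 0.1106719878435869
 max z 0.13019572444793437
Lball [0.5851 0.0889 0.1083]
Lpiv [0.6034 0.2227 0.1179]
Rball [ 0.5377 -0.2198  0.1092]
Rpiv [ 0.6065 -0.1248  0.0868]
puck [ 0.4679 -0.0328  0.0385]
Lblade [0.5965 0.1535 0.1075]
Rblade [ 0.5707 -0.1755  0.1064]
trough 2173 ((469.81695556640625, -11.709320068359375), (103.29833221435547, 300.8526611328125), 0.11036006361246109) medz 0.005815307909492251
puck 209 ((470.978515625, -31.44623565673828), (42.687347412109375, 40.27488327026367), 0.09850433468818665) medz 0.038473909001375706
puck [ 0.4707354  -0.03132129]
```

View pics/crop1.png

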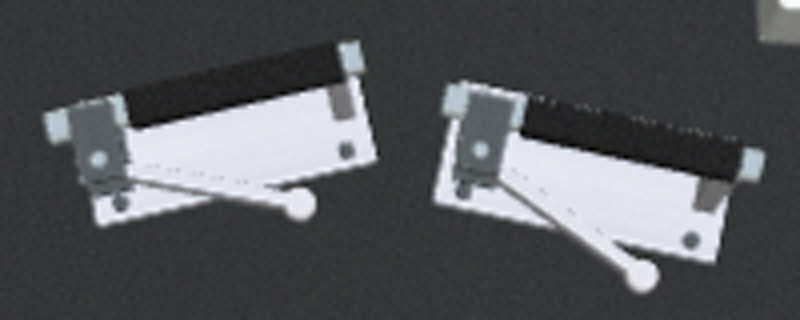

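```bash
cat >> h.py <<'E'
def ray(c,u,v,z):
    K=c["mtx"];E=c["extrinsics"];d=E[:3,:3].T@np.array([(u-K[0,2])/K[0,0],-(v-K[1,2])/K[1,1],-1]);o=-E[:3,:3].T@E[:3,3]
    return o+d*(z-o[2])/d[2]
E
python3 - <<'E'
from h import *
from scipy.spatial.transform import Rotation as R
c=dict(np.load("top0.npz")); W=cloud(c); hsv=cv2.cvtColor(c["pixels"],cv2.COLOR_BGR2HSV)
for n,p,b in (("L",(189.5,174.5),(240,186)),("R",(320,172.5),(360.75,203.25))):
    P=ray(c,*p,0.122); B=ray(c,*b,0.105); d=(B-P)[:2]; L=np.hypot(*d); th=np.arctan2(d[1],d[0])
    print(n,"pivot",P.round(4),"ball",B.round(4),"len",L, "deg",np.degrees(th), "handle yaw deg",np.degrees(th)+90+np.degrees(np.arcsin(53/130)))
    for a in (0,.28,.5):
        t=th+a; e=np.array([np.cos(t),np.sin(t)]); nrm=np.array([-e[1],e[0]]) # pressing increases t
        for r in (.095,.105): print("  a",a,"r",r,"face",(P[:2]+r*e-.005*nrm).round(4),"press dir",nrm.round(3), np.degrees(np.arctan2(nrm[1],nrm[0])).round(1))
S=np.zeros(W.shape[:2],bool);S[215:256,228:332]=1;S&=(hsv[...,2]>110)
r=cv2.minAreaRect(np.argwhere(S)[:,::-1].astype(np.float32)); box=cv2.boxPoints(r); print("trough",[ray(c,*q,0.014)[:2].round(4) for q in box])
s=telemetry.state(); print(R.from_rotvec(s["orientation"]).as_matrix().round(4))
w=read_camera("wrist"); print(w["T_tool_cam"].round(3))
for n,u,v in(("vial",275,179),("reag",275,140)): print(n,ray(c,u,v,.055))
E
```

```text
L pivot [0.6119 0.2181 0.122 ] ball [0.586  0.0892 0.105 ] len 0.1314802500848319 deg -101.3497766228322 handle yaw deg 12.710174763276651
  a 0 r 0.095 face [0.5883 0.126 ] press dir [ 0.98  -0.197] -11.3
  a 0 r 0.105 face [0.5863 0.1162] press dir [ 0.98  -0.197] -11.3
  a 0.28 r 0.095 face [0.6146 0.1231] press dir [0.997 0.082] 4.7
  a 0.28 r 0.105 face [0.6155 0.1131] press dir [0.997 0.082] 4.7
  a 0.5 r 0.095 face [0.6353 0.126 ] press dir [0.955 0.297] 17.3
  a 0.5 r 0.105 face [0.6383 0.1164] press dir [0.955 0.297] 17.3
R pivot [ 0.6178 -0.1175  0.122 ] ball [ 0.5408 -0.2226  0.105 ] len 0.1303021944683112 deg -126.22378683446149 handle yaw deg -12.163835448352646
  a 0 r 0.095 face [ 0.5576 -0.1912] press dir [ 0.807 -0.591] -36.2
  a 0 r 0.105 face [ 0.5517 -0.1993] press dir [ 0.807 -0.591] -36.2
  a 0.28 r 0.095 face [ 0.5803 -0.205 ] press dir [ 0.939 -0.345] -20.2
  a 0.28 r 0.105 face [ 0.5769 -0.2143] press dir [ 0.939 -0.345] -20.2
  a 0.5 r 0.095 face [ 0.6003 -0.211 ] press dir [ 0.991 -0.132] -7.6
  a 0.5 r 0.105 face [ 0.599  -0.2209] press dir [ 0.991 -0.132] -7.6
trough [array([0.4424, 0.1169]), array([0.5075, 0.1165]), array([ 0.5002, -0.1383]), array([ 0.4353, -0.1356])]
[[-9.310e-01  3.651e-01 -5.000e-04]
 [ 3.651e-01  9.310e-01 -1.700e-03]
 [-1.000e-04 -1.800e-03 -1.000e+00]]
[[ 0.     0.959  0.284  0.077]
 [ 1.    -0.     0.     0.001]
 [ 0.     0.284 -0.959 -0.162]
 [ 0.     0.     0.     1.   ]]
vial [ 6.18580120e-01 -4.09037426e-05  5.50000000e-02]
reag [0.72926584 0.00075779 0.055     ]
```

Call:
apply_moves --plan '[{"x": -0.042, "y": -0.0305, "z": 0, "yaw": -0.034}, {"x": -0.084, "y": -0.061, "z": 0, "yaw": -0.068}, {"x": -0.126, "y": -0.0915, "z": 0, "yaw": -0.102}, {"x": -0.168, "y": -0.122, "z": 0, "yaw": -0.136}, {"x": -0.21, "y": -0.1525, "z": 0, "yaw": -0.17}, {"x": -0.252, "y": -0.183, "z": 0, "yaw": -0.204}, {"x": -0.294, "y": -0.2135, "z": 0, "yaw": -0.238}, {"x": -0.336, "y": -0.244, "z": 0, "yaw": -0.272}, {"x": -0.378, "y": -0.2745, "z": 0, "yaw": -0.306}, {"x": -0.42, "y": -0.305, "z": 0, "yaw": -0.34}, {"x": -0.462, "y": -0.335, "z": 0, "yaw": -0.374}, {"x": -0.462, "y": -0.335, "z": 0, "yaw": -0.374}]' --fingers 0

```text
time: 1.65
tcp_pos: [0.5469, 0.119, 0.2224]
orientation: [0.013, 3.141, -0.004]
ft_force: [-0.5, 0.2, -0.4]
grip_width: 0.0004
grasp_force: 0.0
```

Call:
apply_moves --plan '[{"x": 0.002, "y": 0.004, "z": 0.04, "yaw": 0}, {"x": 0.002, "y": 0.004, "z": 0.08, "yaw": 0}, {"x": 0.002, "y": 0.004, "z": 0.12, "yaw": 0}, {"x": 0.002, "y": 0.004, "z": 0.14, "yaw": 0}, {"x": 0.002, "y": 0.004, "z": 0.14, "yaw": 0}, {"x": 0.002, "y": 0.004, "z": 0.14, "yaw": 0}]'

```text
time: 2.4
tcp_pos: [0.5436, 0.1293, 0.0835]
orientation: [-0.001, 3.14, 0.001]
ft_force: [-0.8, -0.5, -0.5]
grip_width: 0.0007
grasp_force: 0.0
```

```bash
python3 - <<'E'
from h import *
c=read_camera("scene"); s=telemetry.state(); print(s["time"],s["tcp_pos"],s["ft_force"])
cv2.imwrite("pics/s1.png",cv2.resize(c["pixels"][150:340,180:400],None,fx=3,fy=3,interpolation=cv2.INTER_CUBIC))
E
```

```text
2.45 [0.54397889 0.12920086 0.08390835] [-0.11924215  0.68357946 -0.35055598]
```

View pics/s1.png

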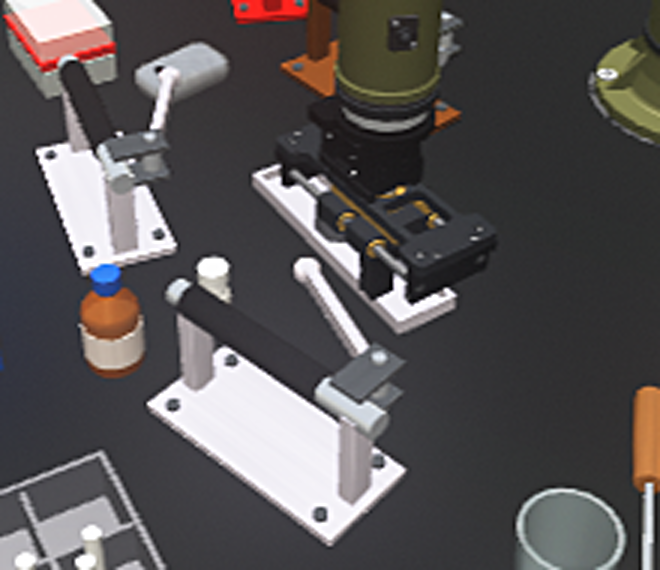

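Call:
apply_moves --plan '[{"x": -0.008, "y": -0.007, "z": 0, "yaw": 0}, {"x": -0.016, "y": -0.007, "z": 0, "yaw": 0}, {"x": -0.024, "y": -0.007, "z": 0, "yaw": 0}, {"x": -0.029, "y": -0.007, "z": 0, "yaw": 0}, {"x": -0.034, "y": -0.007, "z": 0, "yaw": 0}, {"x": -0.039, "y": -0.007, "z": 0, "yaw": 0}, {"x": -0.044, "y": -0.007, "z": 0, "yaw": 0}, {"x": -0.049, "y": -0.007, "z": 0, "yaw": 0}, {"x": -0.052, "y": -0.007, "z": 0, "yaw": 0}, {"x": -0.052, "y": -0.007, "z": 0, "yaw": 0}]'

```text
time: 3.7
tcp_pos: [0.595, 0.1212, 0.0822]
orientation: [-0.0, -3.141, 0.001]
ft_force: [-3.4, -2.0, -0.4]
grip_width: 0.0003
grasp_force: 1.6
```

Call:
apply_moves --plan '[{"x": -0.002}, {"x": -0.004}, {"x": -0.006}, {"x": -0.006}]'

```text
$.plan[0]: bad value
```

Call:
apply_moves --plan '[{"x": -0.002, "y": 0, "z": 0, "yaw": 0}, {"x": -0.004, "y": 0, "z": 0, "yaw": 0}, {"x": -0.006, "y": 0, "z": 0, "yaw": 0}, {"x": -0.006, "y": 0, "z": 0, "yaw": 0}]'

```text
time: 4.2
tcp_pos: [0.6007, 0.1212, 0.0823]
orientation: [0.0, -3.141, 0.001]
ft_force: [-3.7, -3.2, -1.5]
grip_width: 0.0004
grasp_force: 2.1
```

Call:
apply_moves --plan '[{"x": -0.0015, "y": 0, "z": 0, "yaw": 0}, {"x": -0.003, "y": 0, "z": 0, "yaw": 0}, {"x": -0.003, "y": 0, "z": 0, "yaw": 0}]'

```text
time: 4.58
tcp_pos: [0.6037, 0.1213, 0.0823]
orientation: [0.0, -3.141, 0.001]
ft_force: [-3.4, -3.1, -0.9]
grip_width: 0.0005
grasp_force: 2.2
```

Call:
apply_moves --plan '[{"x": -0.0015, "y": 0, "z": 0, "yaw": 0}, {"x": -0.003, "y": 0, "z": 0, "yaw": 0}, {"x": -0.003, "y": 0, "z": 0, "yaw": 0}]'

```text
time: 4.95
tcp_pos: [0.6044, 0.1213, 0.0822]
orientation: [0.001, -3.136, 0.001]
ft_force: [-10.7, -3.6, 3.7]
grip_width: 0.0004
grasp_force: 5.3
```

Call:
apply_moves --plan '[{"x": -0.001, "y": 0, "z": 0, "yaw": 0}, {"x": -0.001, "y": 0, "z": 0, "yaw": 0}, {"x": -0.001, "y": 0, "z": 0, "yaw": 0}, {"x": -0.001, "y": 0, "z": 0, "yaw": 0}, {"x": -0.001, "y": 0, "z": 0, "yaw": 0}, {"x": -0.001, "y": 0, "z": 0, "yaw": 0}, {"x": -0.001, "y": 0, "z": 0, "yaw": 0}, {"x": -0.001, "y": 0, "z": 0, "yaw": 0}, {"x": -0.001, "y": 0, "z": 0, "yaw": 0}]'

```text
time: 6.08
tcp_pos: [0.6045, 0.1213, 0.0822]
orientation: [0.001, -3.134, 0.001]
ft_force: [-11.9, -4.2, 4.8]
grip_width: 0.0009
grasp_force: 6.4
```

```bash
python3 - <<'E'
from h import *
c=read_camera("scene"); s=telemetry.state(); print(s["time"],s["tcp_pos"],s["ft_force"])
t=read_camera("top")
a=cv2.resize(c["pixels"][200:340,210:340],(520,560),interpolation=cv2.INTER_CUBIC)
b=cv2.resize(t["pixels"][135:205,165:265],(280,196),interpolation=cv2.INTER_CUBIC)
o=np.zeros((560,800,3),np.uint8);o[:,:520]=a;o[:196,520:]=b
cv2.imwrite("pics/s2.png",o)
E
```

```text
6.125 [0.60453705 0.12133318 0.08214401] [-12.9930112   -3.92092894   3.41019076]
```

View pics/s2.png

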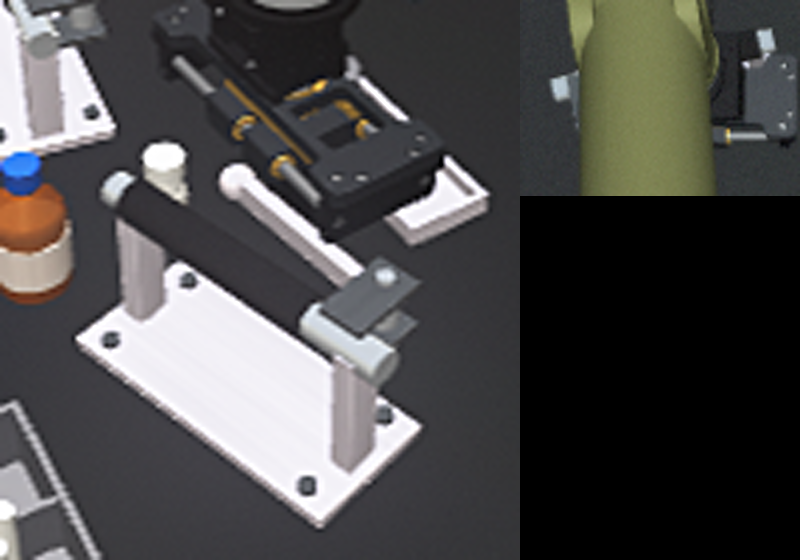

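The lever stopped hard at 28 mm of travel and the ball is clearly short of the bar, so the left lever is sound. I'll release it and move to the right.

Call:
apply_moves --plan '[{"x": 0.008, "y": 0, "z": 0, "yaw": 0}, {"x": 0.02, "y": 0, "z": 0, "yaw": 0}, {"x": 0.035, "y": 0, "z": 0, "yaw": 0}, {"x": 0.055, "y": 0, "z": 0, "yaw": 0}, {"x": 0.08, "y": 0, "z": 0, "yaw": 0}, {"x": 0.095, "y": -0.03, "z": 0, "yaw": 0.05}, {"x": 0.095, "y": -0.08, "z": 0, "yaw": 0.1}, {"x": 0.095, "y": -0.13, "z": 0, "yaw": 0.15}, {"x": 0.095, "y": -0.18, "z": 0, "yaw": 0.2}, {"x": 0.095, "y": -0.23, "z": 0, "yaw": 0.25}, {"x": 0.095, "y": -0.28, "z": 0, "yaw": 0.3}, {"x": 0.095, "y": -0.3, "z": 0, "yaw": 0.35}]'

```text
time: 7.68
tcp_pos: [0.514, -0.1817, 0.0839]
orientation: [0.555, 3.088, -0.001]
ft_force: [-0.2, -0.7, -1.1]
grip_width: 0.0004
grasp_force: 0.0
```

Call:
apply_moves --plan '[{"x": 0, "y": 0, "z": 0, "yaw": 0}, {"x": 0, "y": 0, "z": 0, "yaw": 0}]'

```text
time: 7.92
tcp_pos: [0.514, -0.176, 0.0826]
orientation: [0.541, 3.094, 0.002]
ft_force: [0.3, 0.4, 0.4]
grip_width: -0.0001
grasp_force: 0.0
```

```bash
python3 - <<'E'
from h import *
from scipy.spatial.transform import Rotation as R
s=telemetry.state(); M=R.from_rotvec(s["orientation"]).as_matrix(); print(s["time"],s["tcp_pos"],s["ft_force"],M.round(3))
print("to contact-4mm in tool:",M.T@(np.array([.5434-.0038,-.1881+.0014,.082])-s["tcp_pos"]))
c=read_camera("scene"); 
b=cv2.resize(c["pixels"][150:340,180:400],None,fx=2.5,fy=2.5,interpolation=cv2.INTER_CUBIC)
cv2.imwrite("pics/s3.png",b)
E
```

```text
7.925 [ 0.51395026 -0.17598494  0.08262652] [0.31852577 0.43171485 0.40050205] [[-0.941  0.34   0.001]
 [ 0.34   0.941  0.001]
 [-0.     0.002 -1.   ]]
to contact-4mm in tool: [-0.02776395 -0.00136983  0.00063331]
```

View pics/s3.png

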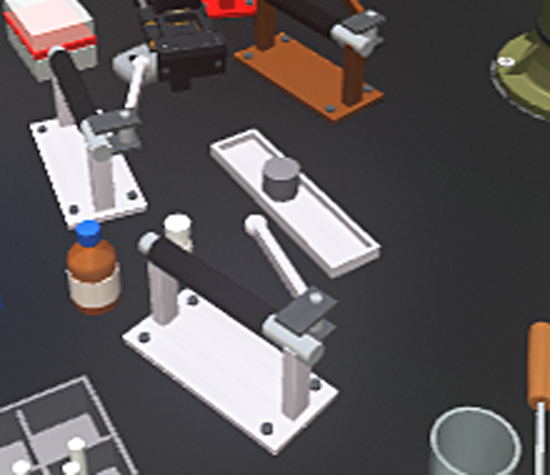

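The left lever has sprung back out and the puck is still in the middle. Next I'll press the right lever.

Call:
apply_moves --plan '[{"x": -0.01, "y": -0.001, "z": 0, "yaw": 0}, {"x": -0.02, "y": -0.001, "z": 0, "yaw": 0}, {"x": -0.026, "y": -0.001, "z": 0, "yaw": 0}, {"x": -0.031, "y": -0.001, "z": 0, "yaw": 0}, {"x": -0.036, "y": -0.002, "z": 0, "yaw": 0}, {"x": -0.041, "y": -0.002, "z": 0, "yaw": 0}, {"x": -0.046, "y": -0.003, "z": 0, "yaw": 0}, {"x": -0.05, "y": -0.003, "z": 0, "yaw": 0}, {"x": -0.054, "y": -0.004, "z": 0, "yaw": 0}, {"x": -0.054, "y": -0.004, "z": 0, "yaw": 0}]'

```text
time: 9.22
tcp_pos: [0.5626, -0.2008, 0.0823]
orientation: [-0.547, -3.093, 0.0]
ft_force: [-4.1, -0.6, -1.9]
grip_width: 0.0004
grasp_force: 1.7
```

Call:
apply_moves --plan '[{"x": -0.002, "y": 0, "z": 0, "yaw": 0}, {"x": -0.004, "y": 0, "z": 0, "yaw": 0}, {"x": -0.006, "y": 0, "z": 0, "yaw": 0}, {"x": -0.008, "y": 0, "z": 0, "yaw": 0}, {"x": -0.01, "y": -0.001, "z": 0, "yaw": 0}, {"x": -0.01, "y": -0.001, "z": 0, "yaw": 0}]'

```text
time: 9.98
tcp_pos: [0.5718, -0.2044, 0.0825]
orientation: [-0.546, -3.093, -0.001]
ft_force: [-4.5, 0.3, -1.4]
grip_width: 0.0008
grasp_force: 2.3
```

Call:
apply_moves --plan '[{"x": -0.002, "y": 0, "z": 0, "yaw": 0}, {"x": -0.004, "y": 0, "z": 0, "yaw": 0}, {"x": -0.006, "y": 0, "z": 0, "yaw": 0}, {"x": -0.008, "y": 0, "z": 0, "yaw": 0}, {"x": -0.01, "y": 0, "z": 0, "yaw": 0}, {"x": -0.012, "y": 0, "z": 0, "yaw": 0}, {"x": -0.012, "y": 0, "z": 0, "yaw": 0}]'

```text
time: 10.85
tcp_pos: [0.5829, -0.2079, 0.0825]
orientation: [-0.545, -3.093, -0.002]
ft_force: [-5.0, 2.6, -0.3]
grip_width: 0.0003
grasp_force: 2.8
```

It has gone well past where the sound lever stopped, so this is the worn one. I'll keep going in small steps.

Call:
apply_moves --plan '[{"x": -0.002, "y": 0, "z": 0, "yaw": 0}, {"x": -0.004, "y": 0, "z": 0, "yaw": 0}, {"x": -0.006, "y": 0, "z": 0, "yaw": 0}, {"x": -0.006, "y": 0, "z": 0, "yaw": 0}]'

```text
time: 11.35
tcp_pos: [0.5868, -0.2088, 0.0823]
orientation: [-0.543, -3.089, -0.005]
ft_force: [-11.2, 4.8, 4.7]
grip_width: 0.0005
grasp_force: 5.5
```

Call:
apply_moves --plan '[{"x": -0.001, "y": 0, "z": 0, "yaw": 0}, {"x": -0.001, "y": 0, "z": 0, "yaw": 0}, {"x": -0.001, "y": 0, "z": 0, "yaw": 0}, {"x": -0.001, "y": 0, "z": 0, "yaw": 0}, {"x": -0.001, "y": 0, "z": 0, "yaw": 0}, {"x": -0.001, "y": 0, "z": 0, "yaw": 0}, {"x": -0.001, "y": 0, "z": 0, "yaw": 0}, {"x": -0.001, "y": 0, "z": 0, "yaw": 0}, {"x": -0.001, "y": 0, "z": 0, "yaw": 0}, {"x": -0.001, "y": 0, "z": 0, "yaw": 0}]'

```text
time: 12.6
tcp_pos: [0.5869, -0.2088, 0.0823]
orientation: [-0.543, -3.087, -0.006]
ft_force: [-12.3, 4.7, 5.6]
grip_width: 0.0004
grasp_force: 6.6
```

```bash
python3 - <<'E'
from h import *
c=read_camera("scene"); s=telemetry.state(); print(s["time"],s["tcp_pos"],s["ft_force"])
cv2.imwrite("pics/s4.png",cv2.resize(c["pixels"][140:260,170:330],None,fx=4,fy=4,interpolation=cv2.INTER_CUBIC))
E
```

```text
12.65 [ 0.58686817 -0.20885084  0.08226195] [-13.04829764   5.69814219   5.98355473]
```

View pics/s4.png

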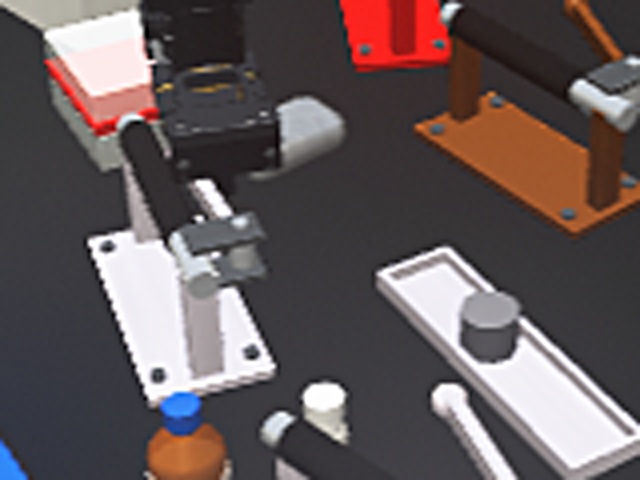

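The right lever lies at its bar, so it is the worn one and the puck goes to the right end. I'll release it, lift and move to the left of the puck.

Call:
apply_moves --plan '[{"x": 0.008, "y": 0, "z": 0, "yaw": 0}, {"x": 0.02, "y": 0, "z": 0, "yaw": 0}, {"x": 0.035, "y": 0, "z": 0, "yaw": 0}, {"x": 0.055, "y": 0, "z": 0, "yaw": 0}, {"x": 0.08, "y": 0, "z": 0, "yaw": 0}, {"x": 0.09, "y": 0, "z": -0.03, "yaw": 0}, {"x": 0.11, "y": 0.035, "z": -0.06, "yaw": -0.06}, {"x": 0.13, "y": 0.07, "z": -0.06, "yaw": -0.12}, {"x": 0.15, "y": 0.11, "z": -0.06, "yaw": -0.18}, {"x": 0.17, "y": 0.15, "z": -0.06, "yaw": -0.24}, {"x": 0.192, "y": 0.195, "z": -0.06, "yaw": -0.32}, {"x": 0.192, "y": 0.195, "z": -0.06, "yaw": -0.32}]'

```text
time: 14.15
tcp_pos: [0.4774, 0.0429, 0.144]
orientation: [0.034, 3.136, 0.006]
ft_force: [-0.5, 0.4, -0.4]
grip_width: 0.0004
grasp_force: 0.0
```

Call:
apply_moves --plan '[{"x": 0, "y": 0, "z": 0, "yaw": 0}, {"x": 0, "y": 0, "z": 0, "yaw": 0}]'

```text
time: 14.4
tcp_pos: [0.4768, 0.0362, 0.1431]
orientation: [0.051, 3.139, 0.001]
ft_force: [-0.7, -0.8, 0.1]
grip_width: 0.0006
grasp_force: 0.0
```

```bash
python3 - <<'E'
from h import *
from scipy.spatial.transform import Rotation as R
s=telemetry.state(); M=R.from_rotvec(s["orientation"]).as_matrix(); print(s["time"],s["tcp_pos"],s["ft_force"],M.round(3))
print("to",M.T@(np.array([.4728,.04,.014])-s["tcp_pos"]))
c=read_camera("scene");W=cloud(c)
S=np.zeros(W.shape[:2],bool);S[205:235,270:310]=1;S&=(W[...,2]>.034)&(W[...,2]<.045)
print("puck",W[S].mean(0),S.sum())
E
```

```text
14.4 [0.4768017  0.03624714 0.14308546] [-0.67358592 -0.84878657  0.14439005] [[-0.999  0.032  0.002]
 [ 0.032  0.999  0.   ]
 [-0.002  0.001 -1.   ]]
to [0.0043819  0.00355501 0.12907872]
puck [ 0.47282905 -0.02562868  0.03752408] 124
```

Call:
apply_moves --plan '[{"x": 0.004, "y": 0.004, "z": 0.04, "yaw": 0}, {"x": 0.004, "y": 0.004, "z": 0.08, "yaw": 0}, {"x": 0.004, "y": 0.004, "z": 0.11, "yaw": 0}, {"x": 0.004, "y": 0.004, "z": 0.128, "yaw": 0}, {"x": 0.004, "y": 0.004, "z": 0.128, "yaw": 0}, {"x": 0.004, "y": 0.004, "z": 0.128, "yaw": 0}]'

```text
time: 15.2
tcp_pos: [0.4729, 0.0411, 0.0153]
orientation: [0.048, 3.14, 0.0]
ft_force: [-0.7, 0.5, -0.2]
grip_width: 0.0004
grasp_force: 0.0
```

Call:
apply_moves --plan '[{"x": 0, "y": -0.012, "z": 0, "yaw": 0}, {"x": 0, "y": -0.024, "z": 0, "yaw": 0}, {"x": 0, "y": -0.032, "z": 0, "yaw": 0}, {"x": 0, "y": -0.04, "z": 0, "yaw": 0}, {"x": 0, "y": -0.048, "z": 0, "yaw": 0}, {"x": 0, "y": -0.056, "z": 0, "yaw": 0}, {"x": 0, "y": -0.064, "z": 0, "yaw": 0}, {"x": 0, "y": -0.072, "z": 0, "yaw": 0}, {"x": 0, "y": -0.08, "z": 0, "yaw": 0}, {"x": 0, "y": -0.088, "z": 0, "yaw": 0}, {"x": 0, "y": -0.096, "z": 0, "yaw": 0}, {"x": 0, "y": -0.1, "z": 0, "yaw": 0}]'

```text
time: 16.7
tcp_pos: [0.4691, -0.059, 0.0146]
orientation: [0.048, 3.141, 0.0]
ft_force: [0.3, 1.2, 1.5]
grip_width: 0.0003
grasp_force: 1.1
```

```bash
cat > p.py <<'E'
from h import *
s=telemetry.state(); print(s["time"],s["tcp_pos"],s["ft_force"])
c=read_camera("scene");W=cloud(c); cv2.imwrite("pics/s5_%d.png"%(s["time"]*100),cv2.resize(c["pixels"][140:320,170:390],None,fx=3,fy=3))
S=(abs(W[...,0]-.47)<.03)&(W[...,1]<-.01)&(W[...,1]>-.14)&(W[...,2]>.035)&(W[...,2]<.042)
P=W[S]; print("puck",P.mean(0),P.min(0),P.max(0),S.sum())
E
python3 p.py
```

```text
16.7 [ 0.46906745 -0.05904805  0.01458636] [0.31393923 1.2474586  1.52959134]
puck [ 0.47983045 -0.07942484  0.03771006] [ 0.46290294 -0.10860044  0.03505729] [ 0.49142659 -0.04510084  0.04159059] 57
```

Call:
apply_moves --plan '[{"x": 0, "y": -0.003, "z": 0, "yaw": 0}, {"x": 0, "y": -0.006, "z": 0, "yaw": 0}, {"x": 0, "y": -0.009, "z": 0, "yaw": 0}, {"x": 0, "y": -0.009, "z": 0, "yaw": 0}]'

```text
time: 17.25
tcp_pos: [0.4688, -0.0678, 0.0145]
orientation: [0.047, 3.141, -0.001]
ft_force: [1.1, 1.8, 2.2]
grip_width: -0.0
grasp_force: 0.4
```

Call:
apply_moves --plan '[{"x": 0, "y": -0.002, "z": 0, "yaw": 0}, {"x": 0, "y": -0.004, "z": 0, "yaw": 0}, {"x": 0, "y": -0.004, "z": 0, "yaw": 0}]'

```text
time: 17.62
tcp_pos: [0.4686, -0.0717, 0.0145]
orientation: [-0.047, -3.141, 0.0]
ft_force: [0.2, 0.7, 0.7]
grip_width: 0.0007
grasp_force: 0.6
```

Call:
apply_moves --plan '[{"x": 0, "y": -0.002, "z": 0, "yaw": 0}, {"x": 0, "y": -0.004, "z": 0, "yaw": 0}, {"x": 0, "y": -0.004, "z": 0, "yaw": 0}]'

```text
time: 18.0
tcp_pos: [0.4686, -0.0753, 0.0146]
orientation: [0.047, 3.141, 0.001]
ft_force: [-0.3, 2.9, 0.9]
grip_width: 0.0003
grasp_force: 1.3
```

Call:
apply_moves --plan '[{"x": 0, "y": -0.002, "z": 0, "yaw": 0}, {"x": 0, "y": -0.003, "z": 0, "yaw": 0}, {"x": 0, "y": -0.003, "z": 0, "yaw": 0}]'

```text
time: 18.38
tcp_pos: [0.469, -0.0759, 0.0149]
orientation: [0.045, 3.141, 0.005]
ft_force: [-0.3, 8.1, 3.7]
grip_width: 0.0006
grasp_force: 4.3
```

The puck is against the end wall. I'll back off, lift and check.

Call:
apply_moves --plan '[{"x": 0, "y": 0.004, "z": 0, "yaw": 0}, {"x": 0, "y": 0.015, "z": 0, "yaw": 0}, {"x": 0, "y": 0.04, "z": 0, "yaw": 0}, {"x": 0, "y": 0.05, "z": -0.03, "yaw": 0}, {"x": 0, "y": 0.05, "z": -0.08, "yaw": 0}, {"x": 0, "y": 0.05, "z": -0.13, "yaw": 0}, {"x": 0, "y": 0.05, "z": -0.15, "yaw": 0}, {"x": 0, "y": 0.05, "z": -0.15, "yaw": 0}, {"x": 0, "y": 0.05, "z": -0.15, "yaw": 0}]'

```text
time: 19.5
tcp_pos: [0.469, -0.0285, 0.1632]
orientation: [-0.047, -3.139, 0.001]
ft_force: [0.2, 0.6, -0.7]
grip_width: 0.0
grasp_force: 0.0
```

```bash
python3 p.py; cp pics/s5_1*.png /tmp; mv $(ls -t pics/s5_*.png|head -1) pics/fin.png
```

```text
19.5 [ 0.46904363 -0.02850279  0.16317409] [ 0.19093059  0.6472725  -0.72501274]
puck [ 0.46978857 -0.10366214  0.03751388] [ 0.44820076 -0.1277082   0.0352682 ] [ 0.49192894 -0.08200959  0.04153895] 104
```

View pics/fin.png

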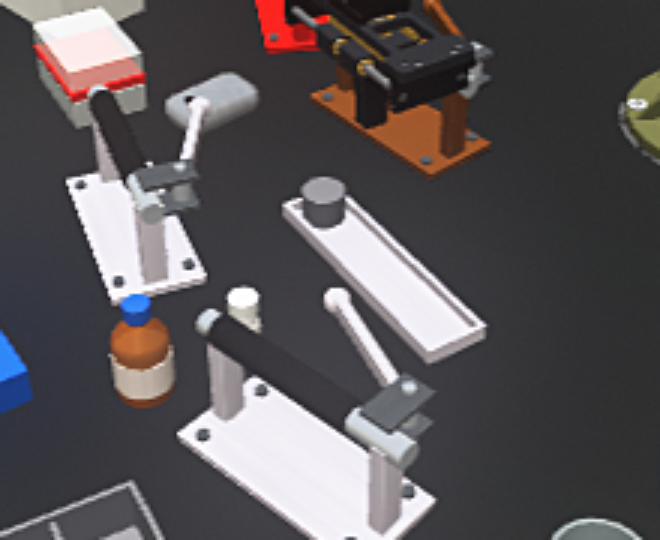

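The puck sits at the right end of the trough, at about (323,200). Both levers are out, nothing else has moved, and the arm is clear.

```bash
python3 -c "
from plant import manip; print(manip.job_done())"
```

```text
the job is handed in; nothing more can be done
None
```

The left lever stopped well short of its bar (sound) and the right one went all the way to its bar (worn). I pushed the puck to the right end of the trough, both levers have sprung back out, and the job is handed in at about 19.5 s on the robot's clock; the hand-in gave no verdict.

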